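Lay out the tank end fittings on their outlines

ROBOT

A 6-joint arm with a two-finger parallel gripper is mounted at the origin on the work surface. World frame = base frame: x ahead of the robot, y to its left, z up, the work surface at z = 0. Lengths are in m, angles in rad, forces in N, time in s.
With the tool pointing down it reaches from about 0.375 to 0.9 m from the base axis. Payload 3.1 kg.
Tool frame: the origin (TCP) lies at the very end of the fingers, on their centre line; the grasp point (between the pads) lies 19 mm behind it; z points along the fingers, y is the direction in which the jaws open and shut (so a half turn about z gives the same grasp; the last joint's range is limited). The gripper opens to 85 mm and grips with 20 to 120 N. Pads are 22 mm wide; open, the fingers measure 114 mm over their backs; the gripper's body (76 mm by 85 mm) begins 54 mm behind the grasp point. The pads swing forward as they close: fully open they stand 13 mm farther back than shut.
Start: joints at [1.056, 0.527, 1.433, -0, 1.181, -0.178], TCP at [0.206, 0.59, 0.231] pointing down, gripper open.
Joint ranges: [-3.08, 3.08], [-0.75, 2.2], [0.22, 2.44], [-1.43, 4.57], [0, 2.65], [-2.85, 2.85]. Speed limits (rad/s): [2.79, 2.79, 3.14, 3.14, 3.14, 3.14].

INTERFACE

Orientations are given as a unit quaternion [x, y, z, w].
In Python, from station import manip gives the robot as it stands. The module is installed in compiled form; this text tells all that it offers.
- The arm moves only by the tool send_rows, never from a script. Its argument "commands" is a list of rows, each an object with "delta_pos": the shift along the world's x, y, z in cm, a list of three; "yaw": the turn about the world's z in rad. A call has 1 to 10 rows; each row shifts and turns the pose as measured when the row begins; what a row does not reach is not made up. A row lasts 1/8 s, in which the tool goes at most 62.5 mm and 10.7 degrees, less where a joint would pass 70% of its speed; a pose out of reach is approached as far as the arm can. A call is refused whole if a number of a shift passes 6.25 or a number of a turn 0.188, either way. A call with a gripper value outside its range is refused whole. "grip" is the closure, from -1 (fully open) to 1 (shut), set as the call begins (left out, the last holds). The fingers move at their own pace and stop on an object; "force" is the grip in N (left out, the last holds). Time passes only in rows, so rows that do not move let the fingers close. It gives the time, the measured TCP pose, the force and the opening at its end, in the units of the state.
- manip.sense(): the state, without advancing time (a new reading comes with each control period).
- manip.snapshot(name): name is "scene" or "top" or "wrist"; returns the picture (400x640x3 uint8, blue, green, red); there is no depth.
- manip.get_calibration(name): a dict with "fx", "fy", "cx", "cy" (pixels), "world_to_cam" (4x4, takes a point from world to camera coordinates); the wrist camera has in their place "mount" (4x4, takes a point from camera to tool coordinates, whose origin is the TCP and whose axes are the flange's). Camera axes: x right, y down, z forward; pixel columns grow to the right and rows downward; lengths in m; the calibration is good to about 2 mm. A picture is of the moment at which its call begins: read the wrist's pose just before it. get_calibration takes no time and is no camera call.
- manip.sign_off(): hands the job in, once; it reports no verdict.
The state is a dict: "t": time; "q": joint angles; "qd": joint speeds; "tau": joint torques, N m; "tcp_pos": TCP position; "tool_rot": TCP orientation; "force": force on the tool from outside, world axes, zero at the start; "ft_torque": the same for the moment, N m; "finger_gap": opening from 0.0 (shut) to 1.0 (fully open).
Only numpy, scipy, OpenCV 4.12 (cv2) and the standard library are available. Lean on these libraries where they do the work, as an engineer would, in place of code of your own. Each camera call takes 0.05 s, during which the arm holds its last target. There are 200 camera calls.

TASK

Lay out the four machined tank fittings for inspection: stand each one upright in the middle of the pad printed with the outline of its flange (round, square, hexagonal, oval), with the square and the oval flange turned to line up with their outlines. Set them down gently rather than dropping them, and leave the glass vial and the computer mouse where they are.

Things in the scene. Friction and masses are not known exactly. Their poses are not given: they have to be found in the camera images.
- fit_round_mid (a point): Loose machined end fitting, dark grey steel, with a round flange 62 mm across, 6 mm thick, at the bottom; above it a plain upright round neck 34 mm in diameter, from 6 mm to 56 mm above the underside, for gripping from above. About 0.13 to 0.35 kg. Stands upright on the table, z up. The point is on the neck's axis, 28 mm above the underside (half-way up).
- fit_square_mid (a point): Loose machined end fitting, brass-coloured, with a square flange 50 x 50 mm, its sides along its own x and y, 6 mm thick, at the bottom; above it a plain upright round neck 30 mm in diameter, from 6 mm to 56 mm above the underside, for gripping from above. About 0.13 to 0.35 kg. Stands upright on the table, z up. The point is on the neck's axis, 28 mm above the underside (half-way up).
- fit_hex_mid (a point): Loose machined end fitting, blue, with a hexagonal flange 50 mm across flats (58 mm across corners), 6 mm thick, at the bottom; above it a plain upright round neck 32 mm in diameter, from 6 mm to 56 mm above the underside, for gripping from above. About 0.13 to 0.35 kg. Stands upright on the table, z up. The point is on the neck's axis, 28 mm above the underside (half-way up).
- fit_oval_mid (a point): Loose machined end fitting, red, with an oval (straight-sided, round-ended) two-bolt flange 74 mm long along its own x and 40 mm wide along y, 6 mm thick, at the bottom; above it a plain upright round neck 28 mm in diameter, from 6 mm to 56 mm above the underside, for gripping from above. About 0.13 to 0.35 kg. Stands upright on the table, z up. The point is on the neck's axis, 28 mm above the underside (half-way up).
- pad_round_top (a point): Fixed grey pad, 90 x 90 mm, 4 mm thick, lying on the table, printed with the white-edged outline of a circle 62 mm across. The point is the centre of the pad's top face and of the outline; z up.
- pad_square_top (a point): Fixed grey pad, 90 x 90 mm, 4 mm thick, lying on the table, printed with the white-edged outline of a square 50 x 50 mm, sides along the pad's x and y. The point is the centre of the pad's top face and of the outline; z up.
- pad_hex_top (a point): Fixed grey pad, 90 x 90 mm, 4 mm thick, lying on the table, printed with the white-edged outline of a hexagon 50 mm across flats. The point is the centre of the pad's top face and of the outline; z up.
- pad_oval_top (a point): Fixed grey pad, 90 x 90 mm, 4 mm thick, lying on the table, printed with the white-edged outline of an oval 74 mm long along the pad's x and 40 mm wide along its y. The point is the centre of the pad's top face and of the outline; z up.
- vial_mid (a point): Bystander: loose upright green glass sample vial with a white cap, 40 mm across, 52 mm high. The point is on its axis 26 mm above its underside. Leave it standing where it is.
- mouse_mid (a point): Bystander: loose black computer mouse, 100 mm long (own x), 60 mm wide, 34 mm high. The point is 17 mm above its underside. Leave it where it is.

How it is judged:
By the outcome, as a careful person would: the job done as asked, in the order asked, and still so for the second after the job is handed in, with the robot touching nothing.
It also fails if it takes over 115 s, if anything falls off the work surface, if the arm or the gripper's body presses on something with over 40 N, if the wrist force passes 120 N, or if a joint passes its speed limit or range.

## Working session

There is one attempt and no reset: what is moved stays moved. The work goes in short steps, Python scripts to look and compute and a tool call to move; the robot and the scene stay as the last step left them, time stands still between calls to the robot, and variables do not carry over. Pictures are saved under pics/ and viewed, about 12 in all and at most 16, crops included, and the job is handed in when it is done.

Besides the shell and the picture viewer there is one more tool, called after "Request:" as name(argument=value, ...), one argument or row to a line, values as JSON. send_rows: Moves the arm, as the interface text tells. Its arguments: {"type":"object","properties":{"commands":{"type":"array","items":{"type":"object","properties":{"delta_pos":{"type":"array","items":{"type":"number"}},"yaw":{"type":"number"}}}},"grip":{"type":"number"},"force":{"type":"number"}},"required":["commands"]}

```bash
mkdir -p pics; python3 - <<'E'
from station import manip
import cv2,numpy as np
for n in("top","scene"):
    im=manip.snapshot(n); cv2.imwrite(f"pics/{n}0.png",im)
    c=manip.get_calibration(n); print(n,c["fx"],c["fy"],c["cx"],c["cy"]);print(np.round(c["world_to_cam"],3))
print(np.round(manip.get_calibration("wrist")["mount"],3)); print(manip.sense())
E
```

```text
top 435.1025593258735 435.1025593258735 314.3710488026275 199.41218001189418
[[ 0.019 -1.    -0.01   0.007]
 [-0.993 -0.018 -0.118  0.52 ]
 [ 0.118  0.012 -0.993  1.276]
 [ 0.     0.     0.     1.   ]]
scene 428.3238578581114 428.3238578581114 316.49912827521666 197.18151740789034
[[-0.506  0.863  0.003  0.255]
 [ 0.706  0.416 -0.574 -0.339]
 [-0.496 -0.288 -0.819  1.433]
 [ 0.     0.     0.     1.   ]]
[[-0.    -0.952 -0.305  0.078]
 [ 1.    -0.    -0.     0.001]
 [ 0.    -0.305  0.952 -0.142]
 [ 0.     0.     0.     1.   ]]
{'t': 0.1, 'q': array([ 1.05649605e+00,  5.28404347e-01,  1.43377132e+00,  2.34936092e-05,
        1.18138141e+00, -1.78496923e-01]), 'qd': array([-0.00091994, -0.00209575, -0.00337593, -0.00223162, -0.00112537,
        0.00052146]), 'tau': array([-3.24177608e-04, -4.43306208e+01, -1.78586286e+01, -2.32364091e-04,
        3.97317359e-03, -9.60273866e-06]), 'tcp_pos': array([0.2056012 , 0.58954116, 0.23041323]), 'tool_rot': array([ 1.67118231e-01,  9.85936373e-01, -9.20181077e-04, -3.43690661e-04]), 'force': array([-0.6113113 ,  0.33708427, -0.10242463]), 'ft_torque': array([-0.01762867, -0.04918116,  0.01928258]), 'finger_gap': 1.0041230266713244}
```

View pics/top0.png

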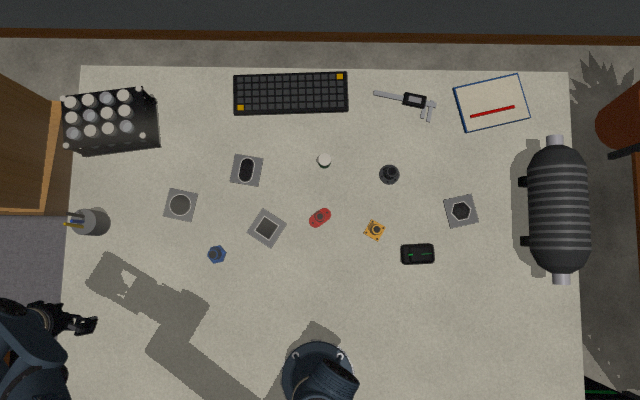

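View pics/scene0.png

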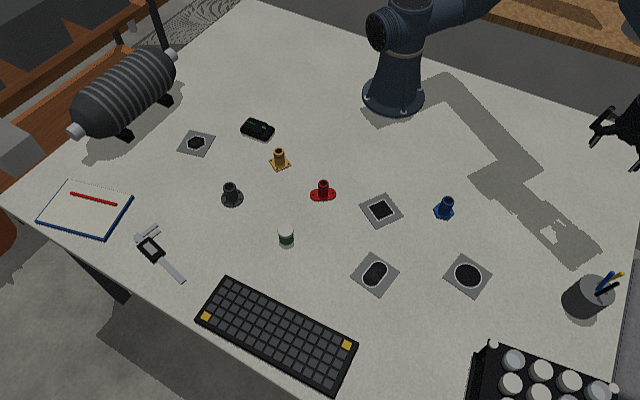

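The top view shows all four pads: round (180,205), oval (246,170), square (266,228), hex (461,211). The fittings are blue (217,254), red (320,217), brass (374,230) and grey (389,174). The vial is at (324,160) and the mouse at (418,254). Nothing is occluded.

```bash
cat > h.py <<'E'
import cv2,numpy as np
from station import manip
from scipy.spatial.transform import Rotation as R
def cam(n,s=None):
    c=manip.get_calibration(n);K=np.array([[c["fx"],0,c["cx"]],[0,c["fy"],c["cy"]],[0,0,1.]])
    if n=="wrist":
        T=np.eye(4);T[:3,:3]=R.from_quat(s["tool_rot"]).as_matrix();T[:3,3]=s["tcp_pos"];C=T@np.array(c["mount"])
    else: C=np.linalg.inv(np.array(c["world_to_cam"]))
    return K,C
def ray(px,z,K,C):
    px=np.atleast_2d(np.asarray(px,float));d=np.c_[px,np.ones(len(px))]@np.linalg.inv(K).T@C[:3,:3].T
    return (C[:3,3]+d*((z-C[2,3])/d[:,2:]))[:,:2]
def rect(P): # centre, size, long-axis angle of metric points
    (c,s,a)=cv2.minAreaRect((np.asarray(P)*1000).astype(np.float32))
    a=np.radians(a)
    if s[0]<s[1]: s=s[::-1];a+=np.pi/2
    return np.array(c)/1000,np.array(s),(a+np.pi/2)%np.pi-np.pi/2
def colour(im,n):
    h=cv2.cvtColor(im,cv2.COLOR_BGR2HSV)
    r={"blue":((100,90,40),(125,255,255)),"brass":((15,130,60),(32,255,255)),"red":((0,150,60),(8,255,255))}[n]
    m=cv2.inRange(h,*r)
    if n=="red": m|=cv2.inRange(h,(172,150,60),(180,255,255))
    return m
def big(m,near=None):
    cs=cv2.findContours(m,cv2.RETR_EXTERNAL,cv2.CHAIN_APPROX_NONE)[0]
    return max(cs,key=cv2.contourArea)[:,0,:]
E
python3 - <<'E'
from h import *
im=cv2.imread("pics/top0.png");K,C=cam("top")
for n,(x,y) in dict(blue=(217,254),red=(320,217),brass=(374,230)).items():
    m=np.zeros(im.shape[:2],np.uint8);s=np.s_[y-20:y+20,x-20:x+20];m[s]=colour(im,n)[s]
    c,sz,a=rect(ray(big(m),.006,K,C));print(n,c.round(3),sz.round(),round(a,2))
print("vial,mouse,grey",ray([(324,160)],.05,K,C),ray([(418,254)],.03,K,C),ray([(389,173)],.03,K,C))
for n,(x,y) in dict(round=(180,205),oval=(246,170),square=(266,228),hex=(461,211)).items():
    p=im[y-26:y+26,x-26:x+26];hs=cv2.cvtColor(p,cv2.COLOR_BGR2HSV)
    v=hs[...,2];m=((v<150)*255).astype(np.uint8);q=big(m)+[x-26,y-26]
    c,sz,a=rect(ray(q,.004,K,C));print(n,c.round(3),sz.round(),round(a,2),"pad px",im[y,x-14],"table",im[y-24,x])
cv2.imwrite("pics/crop.png",cv2.resize(im[140:275,155:490],None,fx=2.35,fy=2.35,interpolation=2))
E
```

```text
blue [0.35 0.31] [48. 46.] 0.82
red [0.468 0.001] [70. 36.] -0.91
brass [ 0.433 -0.166] [50. 49.] -0.51
vial,mouse,grey [[ 0.63705586 -0.00976274]] [[ 0.36326708 -0.29229775]] [[ 0.60463534 -0.207023  ]]
round [0.501 0.429] [94. 92.] -0.19 pad px [103 109 111] table [140 153 160]
oval [0.612 0.23 ] [92. 92.] 1.42 pad px [98 96 98] table [145 158 162]
square [0.435 0.162] [94. 93.] 1.01 pad px [104 109 110] table [139 153 157]
hex [ 0.497 -0.428] [93. 92.] -1.34 pad px [100 103 103] table [141 155 159]
```

View pics/crop.png

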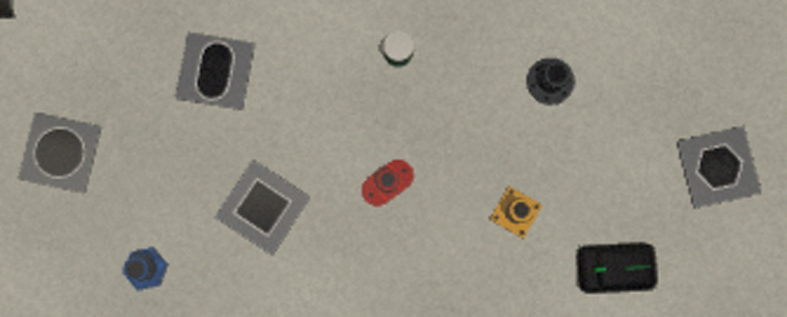

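The crop confirms the poses. The oval outline runs near world x (about -0.15 rad), the square fitting is nearly lined up with its pad, and the vial and mouse are clear of all paths. I'll work in the listed order, starting with the round fitting.

Request:
send_rows(
  commands=[
    {"delta_pos": [2.5,-5,-0.4]},
    {"delta_pos": [2.5,-5,-0.4]},
    {"delta_pos": [2.5,-5,-0.4]},
    {"delta_pos": [2.5,-5,-0.4]},
    {"delta_pos": [2.5,-5,-0.4]},
    {"delta_pos": [2.5,-5,-0.4]},
    {"delta_pos": [2.5,-5,-0.4]},
    {"delta_pos": [2.5,-5,-0.4]},
  ],
  grip=-1,
  force=40,
)

```text
validation failed for argument at $.co...
```

Request:
send_rows(
  commands=[
    {"delta_pos": [2.5,-5,-0.4],"yaw": 0},
    {"delta_pos": [2.5,-5,-0.4],"yaw": 0},
    {"delta_pos": [2.5,-5,-0.4],"yaw": 0},
    {"delta_pos": [2.5,-5,-0.4],"yaw": 0},
    {"delta_pos": [2.5,-5,-0.4],"yaw": 0},
    {"delta_pos": [2.5,-5,-0.4],"yaw": 0},
    {"delta_pos": [2.5,-5,-0.4],"yaw": 0},
    {"delta_pos": [2.5,-5,-0.4],"yaw": 0},
  ],
  grip=-1,
  force=40,
)

```text
t: 1.1
tcp_pos: [0.4079, 0.1808, 0.1958]
tool_rot: [0.162, 0.987, -0.0, 0.0]
force: [0.1, 0.7, 0.7]
finger_gap: 1.002
```

Request:
send_rows(
  commands=[
    {"delta_pos": [2.5,-5,-0.4],"yaw": 0},
    {"delta_pos": [2.5,-5,-0.4],"yaw": 0},
    {"delta_pos": [2.5,-5,-0.4],"yaw": 0},
    {"delta_pos": [2.5,-5,-0.4],"yaw": 0},
    {"delta_pos": [2.5,-5,-0.4],"yaw": 0},
    {"delta_pos": [2.5,-5,-0.4],"yaw": 0},
    {"delta_pos": [2.5,-5,-0.4],"yaw": 0},
    {"delta_pos": [2.2,-4,0],"yaw": 0},
    {"delta_pos": [0,0,0],"yaw": 0},
  ],
)

```text
t: 2.22
tcp_pos: [0.6097, -0.2277, 0.1636]
tool_rot: [0.166, 0.986, 0.0, -0.001]
force: [0.4, 1.5, -0.4]
finger_gap: 0.998
```

```bash
python3 - <<'E'
from h import *
s=manip.sense();im=manip.snapshot("wrist");cv2.imwrite("pics/w1.png",im)
np.savez("pics/w1.npz",**{k:s[k] for k in("tcp_pos","tool_rot")});print(s["tcp_pos"])
E
```

```text
[ 0.60971685 -0.22774924  0.16361979]
```

View pics/w1.png

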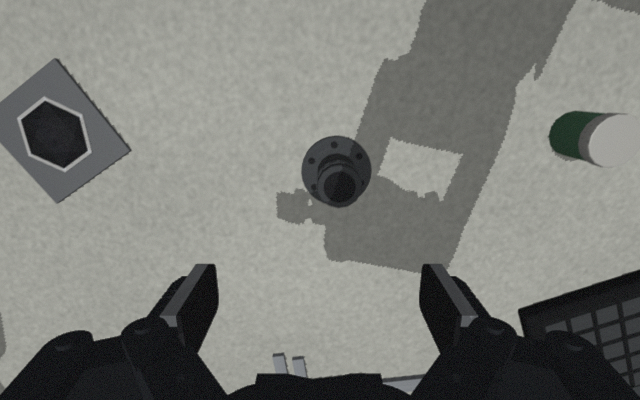

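The wrist view shows the grey flange centred near (337,172), its neck top near (340,186), the hex pad at the left and the vial at the right.

```bash
python3 - <<'E'
from h import *
im=cv2.imread("pics/w1.png");s=dict(np.load("pics/w1.npz"));K,C=cam("wrist",s);print(K[0,0],C[:3,3])
print(ray([(337,172)],.006,K,C),ray([(340,186)],.056,K,C))
p=cv2.cvtColor(im[125:220,285:385],cv2.COLOR_BGR2GRAY)
for t in(45,55,62,70):
    q=big(((cv2.GaussianBlur(p,(5,5),0)<t)*255).astype(np.uint8))+[285,125];x,y,w,h=cv2.boundingRect(q)
    (c,r)=cv2.minEnclosingCircle(q);print(t,c,r,(x,y,w,h),ray([c],.006,K,C))
c=cv2.HoughCircles(cv2.resize(p,None,fx=3,fy=3,interpolation=2),cv2.HOUGH_GRADIENT,1.5,200,param1=80,param2=20,minRadius=85,maxRadius=120)
u=c[0,0]/3+[285,125,0];print(u,ray([u[:2]],.006,K,C))
q=np.load and None
# hex pad
a=cv2.cvtColor(im[50:210,0:140],cv2.COLOR_BGR2GRAY);q=big(((cv2.GaussianBlur(a,(5,5),0)<118)*255).astype(np.uint8))+[0,50]
print("hexpad",*rect(ray(q,.004,K,C)))
E
```

```text
348.9800213653776 [ 0.53634014 -0.20160841  0.30546933]
[[ 0.60805822 -0.2090294 ]] [[ 0.60690776 -0.20901328]]
45 (344.0, 177.8372039794922) 28.3226318359375 (318, 154, 50, 52) [[ 0.61510279 -0.20483994]]
55 (342.5788269042969, 173.22406005859375) 33.2474365234375 (317, 142, 53, 65) [[ 0.61071631 -0.20473851]]
62 (338.0810546875, 171.88365173339844) 34.34079360961914 (310, 142, 61, 65) [[ 0.60827054 -0.20809944]]
70 (337.11444091796875, 171.86691284179688) 35.183738708496094 (303, 137, 68, 71) [[ 0.60797749 -0.20889697]]
[336.75       170.25        34.58333206] [[ 0.60649287 -0.20874488]]
hexpad [ 0.49878622 -0.42524292] [91.42475128 90.12973022] -1.3312299398821104
```

Both heights agree on the grey fitting at (0.607,-0.209). Next I descend and grip.

Request:
send_rows(
  commands=[
    {"delta_pos": [-0.3,1.9,-2],"yaw": 0},
    {"delta_pos": [0,0,-4],"yaw": 0},
    {"delta_pos": [0,0,-3],"yaw": 0},
    {"delta_pos": [0,0,-3],"yaw": 0},
    {"delta_pos": [0,0,-1.5],"yaw": 0},
    {"delta_pos": [0,0,0],"yaw": 0},
  ],
)

```text
t: 3.02
tcp_pos: [0.6003, -0.197, 0.025]
tool_rot: [0.163, 0.987, 0.003, -0.006]
force: [-0.4, -0.1, -0.4]
finger_gap: 0.998
```

Request:
send_rows(
  commands=[
    {"delta_pos": [0.6,-1.1,-0.6],"yaw": 0},
    {"delta_pos": [0,0,0],"yaw": 0},
    {"delta_pos": [0,0,0],"yaw": 0},
  ],
)

```text
t: 3.4
tcp_pos: [0.6088, -0.2097, 0.0217]
tool_rot: [0.163, 0.987, 0.002, -0.003]
force: [0.1, 0.9, -0.1]
finger_gap: 1.002
```

Request:
send_rows(
  commands=[
    {"delta_pos": [-0.1,0,-0.5],"yaw": 0},
    {"delta_pos": [0,0,0],"yaw": 0},
  ],
)

```text
t: 3.65
tcp_pos: [0.608, -0.21, 0.0173]
tool_rot: [0.163, 0.987, 0.002, -0.002]
force: [0.4, 0.6, -0.2]
finger_gap: 0.998
```

Request:
send_rows(
  commands=[
    {"delta_pos": [0,0,0],"yaw": 0},
    {"delta_pos": [0,0,0],"yaw": 0},
    {"delta_pos": [0,0,0],"yaw": 0},
    {"delta_pos": [0,0,0],"yaw": 0},
    {"delta_pos": [0,0,0],"yaw": 0},
    {"delta_pos": [0,0,0],"yaw": 0},
    {"delta_pos": [0,0,0],"yaw": 0},
    {"delta_pos": [0,0,0],"yaw": 0},
  ],
  grip=1,
  force=50,
)

```text
t: 4.65
tcp_pos: [0.6081, -0.21, 0.0176]
tool_rot: [0.163, 0.987, 0.002, -0.002]
force: [-0.2, -0.4, -0.6]
finger_gap: 0.387
```

Gripped (the gap matches 34 mm). Now lift and carry to just short of the round pad for a close look.

Request:
send_rows(
  commands=[
    {"delta_pos": [0,0,2],"yaw": 0},
    {"delta_pos": [0,0,4],"yaw": 0},
    {"delta_pos": [0,1,4],"yaw": 0},
    {"delta_pos": [-0.2,3,1],"yaw": 0},
    {"delta_pos": [-0.5,5,0],"yaw": 0},
    {"delta_pos": [-0.5,5,0],"yaw": 0},
    {"delta_pos": [-0.5,5,0],"yaw": 0},
    {"delta_pos": [-0.5,5,0],"yaw": 0},
    {"delta_pos": [-0.5,5,0],"yaw": 0},
    {"delta_pos": [-0.5,5,0],"yaw": 0},
  ],
)

```text
t: 5.9
tcp_pos: [0.5765, 0.1349, 0.1424]
tool_rot: [0.167, 0.986, 0.002, 0.004]
force: [0.1, -0.0, -1.3]
finger_gap: 0.385
```

Request:
send_rows(
  commands=[
    {"delta_pos": [-0.5,5,0],"yaw": 0},
    {"delta_pos": [-0.5,5,0],"yaw": 0},
    {"delta_pos": [-0.5,5,0],"yaw": 0},
    {"delta_pos": [-0.5,5,0],"yaw": 0},
    {"delta_pos": [-0.5,5,0],"yaw": 0},
    {"delta_pos": [0,2,0],"yaw": 0},
    {"delta_pos": [0,0,0],"yaw": 0},
  ],
)

```text
t: 6.78
tcp_pos: [0.5485, 0.4174, 0.1508]
tool_rot: [0.164, 0.986, 0.004, 0.008]
force: [0.6, -0.6, -2.3]
finger_gap: 0.385
```

```bash
cat > w.py <<'E'
from h import *
import sys
s=manip.sense();im=manip.snapshot("wrist");n=sys.argv[1];cv2.imwrite(f"pics/{n}.png",im)
np.savez(f"pics/{n}.npz",**{k:s[k] for k in("tcp_pos","tool_rot")});print(s["tcp_pos"],s["finger_gap"])
E
python3 w.py w2
```

```text
[0.54853717 0.41739759 0.1507684 ] 0.38498907677010397
```

View pics/w2.png

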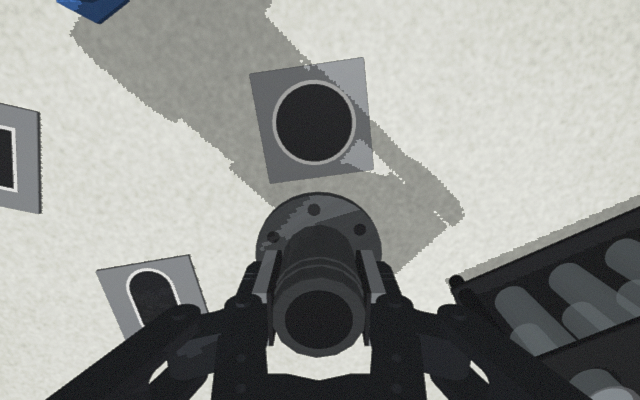

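The round outline is centred near (314,122). The fitting is held upright, with its flange centred near col 318.

```bash
python3 - <<'E'
from h import *
im=cv2.imread("pics/w2.png");s=dict(np.load("pics/w2.npz"));K,C=cam("wrist",s)
p=cv2.cvtColor(im[60:190,250:380],cv2.COLOR_BGR2GRAY)
n,l,st,ce=cv2.connectedComponentsWithStats(((p<55)*255).astype(np.uint8))
i=l[62,64];q=np.argwhere(l==i)[:,::-1]+[250,60]
P=ray(q,.004,K,C);print(P.mean(0),np.ptp(P,axis=0))
print("tilt z axis",R.from_quat(s["tool_rot"]).as_matrix()[:,2],manip.sense()["tcp_pos"])
E
```

```text
[0.50154537 0.43156123] [0.06041513 0.06011091]
tilt z axis [ 0.01651243  0.00442704 -0.99985386] [0.54853177 0.41640907 0.15069452]
```

Request:
send_rows(
  commands=[
    {"delta_pos": [-2,0.7,-1],"yaw": 0},
    {"delta_pos": [-1.5,0.5,-2],"yaw": 0},
    {"delta_pos": [-0.5,0,-3],"yaw": 0},
    {"delta_pos": [0,0,-2],"yaw": 0},
    {"delta_pos": [0,0,-1],"yaw": 0},
    {"delta_pos": [0,0,0],"yaw": 0},
    {"delta_pos": [0,0,0],"yaw": 0},
  ],
)

```text
t: 7.7
tcp_pos: [0.5121, 0.4161, 0.0618]
tool_rot: [0.171, 0.985, 0.001, 0.008]
force: [0.5, 0.0, -1.4]
finger_gap: 0.384
```

Request:
send_rows(
  commands=[
    {"delta_pos": [-1.0,1.4,0],"yaw": 0},
    {"delta_pos": [0,0,-1],"yaw": 0},
    {"delta_pos": [0,0,-1],"yaw": 0},
    {"delta_pos": [0,0,0],"yaw": 0},
    {"delta_pos": [0,0,0],"yaw": 0},
  ],
)

```text
t: 8.32
tcp_pos: [0.5019, 0.4322, 0.042]
tool_rot: [0.171, 0.985, 0.002, 0.009]
force: [-0.4, -0.5, -2.1]
finger_gap: 0.381
```

Request:
send_rows(
  commands=[
    {"delta_pos": [0,0,-0.6],"yaw": 0},
    {"delta_pos": [0,0,-0.5],"yaw": 0},
    {"delta_pos": [0,0,-0.4],"yaw": 0},
    {"delta_pos": [0,0,-0.2],"yaw": 0},
    {"delta_pos": [0,0,0],"yaw": 0},
    {"delta_pos": [0,0,0],"yaw": 0},
  ],
)

```text
t: 9.07
tcp_pos: [0.5025, 0.4318, 0.0239]
tool_rot: [0.171, 0.985, 0.002, 0.009]
force: [0.1, -0.4, -0.6]
finger_gap: 0.384
```

Request:
send_rows(
  commands=[
    {"delta_pos": [0,0,-0.1],"yaw": 0},
    {"delta_pos": [0,0,-0.1],"yaw": 0},
    {"delta_pos": [0,0,0],"yaw": 0},
  ],
)

```text
t: 9.45
tcp_pos: [0.5027, 0.432, 0.0223]
tool_rot: [0.171, 0.985, 0.003, 0.01]
force: [0.5, 0.0, -1.8]
finger_gap: 0.385
```

Request:
send_rows(
  commands=[
    {"delta_pos": [0,0,-0.1],"yaw": 0},
    {"delta_pos": [0,0,-0.05],"yaw": 0},
    {"delta_pos": [0,0,0],"yaw": 0},
  ],
)

```text
t: 9.82
tcp_pos: [0.5027, 0.4321, 0.0223]
tool_rot: [0.171, 0.985, 0.003, 0.01]
force: [-0.6, -0.1, -0.1]
finger_gap: 0.385
```

It has touched down: z stopped and the force lifted. Release and rise.

Request:
send_rows(
  commands=[
    {"delta_pos": [0,0,0],"yaw": 0},
    {"delta_pos": [0,0,0],"yaw": 0},
    {"delta_pos": [0,0,0],"yaw": 0},
    {"delta_pos": [0,0,0],"yaw": 0},
    {"delta_pos": [0,0,0],"yaw": 0},
    {"delta_pos": [0,0,0],"yaw": 0},
  ],
  grip=-1,
)

```text
t: 10.58
tcp_pos: [0.5035, 0.4325, 0.0217]
tool_rot: [0.171, 0.985, 0.003, 0.011]
force: [0.5, 1.1, 0.1]
finger_gap: 1.0
```

Request:
send_rows(
  commands=[
    {"delta_pos": [0,0,1.5],"yaw": 0},
    {"delta_pos": [0,0,3],"yaw": 0},
    {"delta_pos": [0,0,4],"yaw": 0},
    {"delta_pos": [0,-1,3],"yaw": 0},
    {"delta_pos": [0,-3,0],"yaw": 0},
    {"delta_pos": [0,-5.5,0],"yaw": 0},
    {"delta_pos": [-0.5,-5.5,0],"yaw": 0},
    {"delta_pos": [-0.5,-5.5,0],"yaw": 0},
    {"delta_pos": [-0.5,-5.5,0],"yaw": 0},
    {"delta_pos": [-0.5,-5.5,0],"yaw": 0},
  ],
)

```text
t: 11.82
tcp_pos: [0.4867, 0.1143, 0.1523]
tool_rot: [0.167, 0.986, 0.008, 0.02]
force: [1.0, -0.3, 0.2]
finger_gap: 1.0
```

Request:
send_rows(
  commands=[
    {"delta_pos": [-1,-5.5,0],"yaw": 0},
    {"delta_pos": [-1,-5.5,0],"yaw": 0},
    {"delta_pos": [-1,-5.5,0],"yaw": 0},
    {"delta_pos": [-1,-5,0],"yaw": 0},
    {"delta_pos": [-0.5,-3,0],"yaw": 0},
    {"delta_pos": [0,0,0],"yaw": 0},
    {"delta_pos": [0,0,0],"yaw": 0},
  ],
)

```text
t: 12.7
tcp_pos: [0.4435, -0.1435, 0.1603]
tool_rot: [0.17, 0.985, 0.006, 0.029]
force: [0.3, -0.0, -0.5]
finger_gap: 0.996
```

```bash
python3 w.py w3; python3 - <<'E'
from h import *
im=cv2.imread("pics/w3.png");s=dict(np.load("pics/w3.npz"));K,C=cam("wrist",s);print(s["tool_rot"])
m=colour(im,"brass");q=big(m);print(cv2.boundingRect(q));c,sz,a=rect(ray(q,.006,K,C));print(c,sz,a)
E
```

```text
[ 0.44347661 -0.14346451  0.16025257] 0.9963848335080421
[0.16963561 0.98506177 0.00594795 0.029012  ]
(256, 139, 64, 69)
[ 0.43891351 -0.16735495] [59.54750824 48.85774612] -0.5135813617369926
```

View pics/w3.png

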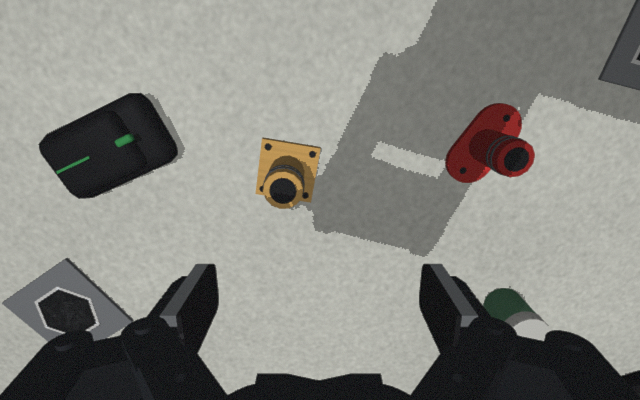

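The brass flange is at (288,165) with its neck top at (283,190). The mouse (110,145) and vial are undisturbed. The tool tilt is drifting (now 3.3°), so I'll test whether a quick outward and slow inward motion brings it back.

Request:
send_rows(
  commands=[
    {"delta_pos": [5,-1.5,0],"yaw": 0},
    {"delta_pos": [5,-1.5,0],"yaw": 0},
    {"delta_pos": [5,-1.5,0],"yaw": 0},
    {"delta_pos": [0,0,0],"yaw": 0},
    {"delta_pos": [0,0,0],"yaw": 0},
  ],
)

```text
t: 13.38
tcp_pos: [0.5957, -0.179, 0.1599]
tool_rot: [0.164, 0.986, 0.008, 0.026]
force: [-0.0, 0.5, 0.3]
finger_gap: 0.994
```

Request:
send_rows(
  commands=[
    {"delta_pos": [-2,0.6,0],"yaw": 0},
    {"delta_pos": [-2,0.6,0],"yaw": 0},
    {"delta_pos": [-2,0.6,0],"yaw": 0},
    {"delta_pos": [-2,0.6,0],"yaw": 0},
    {"delta_pos": [-2,0.6,0],"yaw": 0},
    {"delta_pos": [0,0,0],"yaw": 0},
    {"delta_pos": [0,0,0],"yaw": 0},
  ],
)

```text
t: 14.25
tcp_pos: [0.4836, -0.1389, 0.1601]
tool_rot: [0.161, 0.987, 0.009, 0.021]
force: [0.4, -0.0, -0.0]
finger_gap: 0.999
```

```bash
python3 - <<'E'
from h import *
s=dict(np.load("pics/w3.npz"));K,C=cam("wrist",s);im=cv2.imread("pics/w3.png")
print("neck top",ray([(283,190)],.056,K,C))
m=colour(im,"brass");q=big(m)
P=ray([(263,138),(321,149),(257,194)],.006,K,C);print("flange corners",P, "centre",(P[1]+P[2])/2,np.linalg.norm(P[1]-P[0]),np.linalg.norm(P[2]-P[0]))
for a,b in((0,1),(0,2)): d=P[b]-P[a];print(np.arctan2(d[1],d[0])%(np.pi/2)-np.pi/2)
f=lambda m:cv2.fitLine(np.float32(m),cv2.DIST_HUBER,0,.01,.01)[:2].ravel()
Q=ray(q,.006,K,C)
for sel in(((q[:,0]>268)&(q[:,0]<316)&(q[:,1]<152)),((q[:,0]<264)&(q[:,1]>143)&(q[:,1]<190))):
    v=f(Q[sel]);print("edge",np.arctan2(v[1],v[0])%(np.pi/2)-np.pi/2,sel.sum())
E
```

```text
neck top [[ 0.4347748  -0.16477208]]
flange corners [[ 0.40139375 -0.17340549]
 [ 0.42660004 -0.13091301]
 [ 0.44552636 -0.19766156]] centre [ 0.4360632  -0.16428728] 0.04940615767370847 0.050359148680934114
-0.5354000466149371
-0.5025496904844007
edge -0.5090642 47
edge -0.5149883 46
```

Request:
send_rows(
  commands=[
    {"delta_pos": [-2,-1,0],"yaw": 0},
    {"delta_pos": [-2,-1,-1],"yaw": 0},
    {"delta_pos": [-0.8,-0.5,-2],"yaw": 0},
    {"delta_pos": [0,0,-2],"yaw": 0},
    {"delta_pos": [0,0,-2],"yaw": 0},
    {"delta_pos": [0,0,-2],"yaw": 0},
    {"delta_pos": [0,0,0],"yaw": 0},
    {"delta_pos": [0,0,0],"yaw": 0},
  ],
)

```text
t: 15.25
tcp_pos: [0.4428, -0.169, 0.0693]
tool_rot: [0.161, 0.987, 0.007, 0.027]
force: [0.3, -1.0, -0.7]
finger_gap: 1.001
```

Request:
send_rows(
  commands=[
    {"delta_pos": [-0.7,0.4,-1],"yaw": 0},
    {"delta_pos": [0,0,-1.5],"yaw": 0},
    {"delta_pos": [0,0,-1.5],"yaw": 0},
    {"delta_pos": [0,0,-0.8],"yaw": 0},
    {"delta_pos": [0,0,0],"yaw": 0},
    {"delta_pos": [0,0,0],"yaw": 0},
  ],
)

```text
t: 16.0
tcp_pos: [0.4405, -0.1677, 0.0249]
tool_rot: [0.16, 0.987, 0.004, 0.033]
force: [0.0, -0.2, 0.6]
finger_gap: 1.001
```

Request:
send_rows(
  commands=[
    {"delta_pos": [-0.5,0.3,-0.4],"yaw": 0},
    {"delta_pos": [0,0,-0.3],"yaw": 0},
    {"delta_pos": [0,0,0],"yaw": 0},
  ],
)

```text
t: 16.38
tcp_pos: [0.4355, -0.1647, 0.0184]
tool_rot: [0.16, 0.987, 0.003, 0.034]
force: [0.5, 0.9, -0.1]
finger_gap: 1.001
```

Request:
send_rows(
  commands=[
    {"delta_pos": [0,0,0],"yaw": 0},
    {"delta_pos": [0,0,0],"yaw": 0},
    {"delta_pos": [0,0,0],"yaw": 0},
    {"delta_pos": [0,0,0],"yaw": 0},
    {"delta_pos": [0,0,0],"yaw": 0},
    {"delta_pos": [0,0,0],"yaw": 0},
    {"delta_pos": [0,0,0],"yaw": 0},
    {"delta_pos": [0,0,0],"yaw": 0},
  ],
  grip=1,
)

```text
t: 17.38
tcp_pos: [0.4357, -0.1651, 0.0188]
tool_rot: [0.16, 0.987, 0.003, 0.034]
force: [-1.4, 0.3, 2.2]
finger_gap: 0.338
```

Request:
send_rows(
  commands=[
    {"delta_pos": [0,0,1.5],"yaw": 0},
    {"delta_pos": [0,0,3],"yaw": 0},
    {"delta_pos": [0,0,3],"yaw": 0},
    {"delta_pos": [0.5,2,1],"yaw": 0},
    {"delta_pos": [0.6,3.5,0],"yaw": 0},
    {"delta_pos": [0.6,3.5,0],"yaw": 0},
    {"delta_pos": [0.6,3.5,0],"yaw": 0},
    {"delta_pos": [0.6,3.5,0],"yaw": 0},
    {"delta_pos": [0.6,3.5,0],"yaw": 0},
    {"delta_pos": [0.6,3.5,0],"yaw": 0},
  ],
)

```text
t: 18.62
tcp_pos: [0.4751, 0.0711, 0.103]
tool_rot: [0.164, 0.986, 0.005, 0.031]
force: [1.2, 0.2, -1.6]
finger_gap: 0.338
```

Request:
send_rows(
  commands=[
    {"delta_pos": [0.6,3,0],"yaw": 0},
    {"delta_pos": [0.6,2,0],"yaw": 0},
    {"delta_pos": [0,0,0],"yaw": 0},
    {"delta_pos": [0,0,0],"yaw": 0},
  ],
)

```text
t: 19.12
tcp_pos: [0.4848, 0.1253, 0.101]
tool_rot: [0.161, 0.987, 0.004, 0.028]
force: [0.8, 0.2, -2.4]
finger_gap: 0.334
```

```bash
python3 w.py w4
```

```text
[0.48476869 0.12532678 0.10103131] 0.3342491601768803
```

View pics/w4.png

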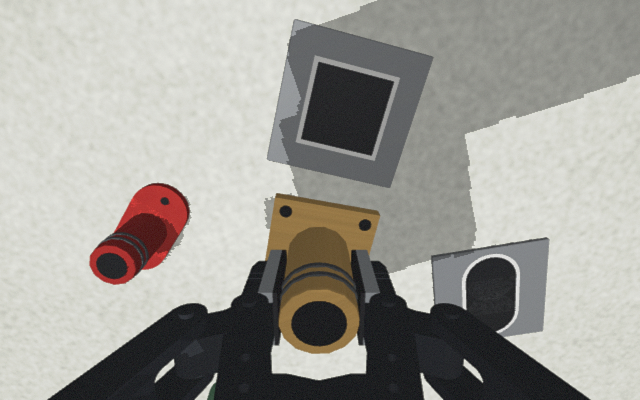

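The square outline is centred near (350,109). The held brass flange's front edge runs from (276,194) to (379,212), a slightly different angle. Red and the oval pad are also visible.

```bash
python3 - <<'E'
from h import *
im=cv2.imread("pics/w4.png");s=dict(np.load("pics/w4.npz"));K,C=cam("wrist",s)
g=cv2.cvtColor(im,cv2.COLOR_BGR2GRAY)
def comp(x,y,t=55):
    n,l,st,ce=cv2.connectedComponentsWithStats(((g<t)*255).astype(np.uint8));return (np.argwhere(l==l[y,x])[:,::-1])
P=ray(comp(350,109),.004,K,C);c,sz,a=rect(P);print("sq outline",c,sz,a%(np.pi/2)-np.pi/2)
P=ray(comp(490,290),.004,K,C);print("oval visible part",rect(P))
m=colour(im,"brass");q=big(m);e=q[(q[:,0]>282)&(q[:,0]<374)&(q[:,1]<216)]
v=cv2.fitLine(np.float32(ray(e,.088,K,C)),cv2.DIST_HUBER,0,.01,.01).ravel();print("held edge",len(e),np.arctan2(v[1],v[0])%(np.pi/2)-np.pi/2)
q=big(colour(im,"red"));print("red",rect(ray(q,.006,K,C)),"necktop",ray([(112,264)],.056,K,C))
E
```

```text
sq outline [0.43563531 0.16329372] [49.15028    48.88743591] -0.56351197032948
oval visible part (array([0.60352814, 0.09464896]), array([495.77026367, 155.42045593]), np.float64(1.2254952540710211))
held edge 103 -0.5184356
red (array([0.4679877 , 0.00452449]), array([71.25899506, 39.48227692]), np.float64(-0.933678911572398)) necktop [[0.46899816 0.00271081]]
```

Request:
send_rows(
  commands=[
    {"delta_pos": [-2,1.5,0],"yaw": -0.02},
    {"delta_pos": [-2,1.5,-1],"yaw": -0.025},
    {"delta_pos": [-0.8,0.7,-2],"yaw": 0},
    {"delta_pos": [0,0,-2],"yaw": 0},
    {"delta_pos": [0,0,-1],"yaw": 0},
    {"delta_pos": [0,0,0],"yaw": 0},
    {"delta_pos": [0,0,0],"yaw": 0},
  ],
)

```text
t: 20.05
tcp_pos: [0.4366, 0.1577, 0.0405]
tool_rot: [0.189, 0.981, 0.004, 0.029]
force: [-0.1, 0.7, -1.7]
finger_gap: 0.336
```

Request:
send_rows(
  commands=[
    {"delta_pos": [-0.1,0.5,-0.2],"yaw": 0.01},
    {"delta_pos": [0,0,-0.5],"yaw": 0},
    {"delta_pos": [0,0,-0.4],"yaw": 0},
    {"delta_pos": [0,0,0],"yaw": 0},
  ],
)

```text
t: 20.55
tcp_pos: [0.4368, 0.1631, 0.0301]
tool_rot: [0.184, 0.982, 0.004, 0.031]
force: [0.3, 0.1, -2.5]
finger_gap: 0.342
```

Request:
send_rows(
  commands=[
    {"delta_pos": [-0.05,0,-0.3],"yaw": 0},
    {"delta_pos": [0,0,-0.2],"yaw": 0},
    {"delta_pos": [0,0,-0.1],"yaw": 0},
    {"delta_pos": [0,0,-0.1],"yaw": 0},
    {"delta_pos": [0,0,0],"yaw": 0},
  ],
)

```text
t: 21.18
tcp_pos: [0.4363, 0.1632, 0.023]
tool_rot: [0.184, 0.982, 0.004, 0.031]
force: [-0.3, -0.1, -1.2]
finger_gap: 0.335
```

Request:
send_rows(
  commands=[
    {"delta_pos": [0,0,-0.1],"yaw": 0},
    {"delta_pos": [0,0,-0.05],"yaw": 0},
    {"delta_pos": [0,0,0],"yaw": 0},
  ],
)

```text
t: 21.55
tcp_pos: [0.4362, 0.1632, 0.023]
tool_rot: [0.184, 0.982, 0.004, 0.031]
force: [-0.3, -0.8, -1.3]
finger_gap: 0.338
```

Contact again. Release, rise and go to blue.

Request:
send_rows(
  commands=[
    {"delta_pos": [0,0,0],"yaw": 0},
    {"delta_pos": [0,0,0],"yaw": 0},
    {"delta_pos": [0,0,0],"yaw": 0},
    {"delta_pos": [0,0,0],"yaw": 0},
    {"delta_pos": [0,0,0],"yaw": 0},
    {"delta_pos": [0,0,0.5],"yaw": 0},
  ],
  grip=-1,
)

```text
t: 22.3
tcp_pos: [0.4367, 0.1632, 0.0277]
tool_rot: [0.184, 0.982, 0.004, 0.032]
force: [0.1, -0.3, 0.7]
finger_gap: 0.999
```

Request:
send_rows(
  commands=[
    {"delta_pos": [0,0,2],"yaw": 0},
    {"delta_pos": [0,0,3],"yaw": 0},
    {"delta_pos": [0,0,4],"yaw": 0},
    {"delta_pos": [-1,1.5,3],"yaw": 0},
    {"delta_pos": [-2,3,0],"yaw": 0},
    {"delta_pos": [-2,3.5,0],"yaw": 0},
    {"delta_pos": [-2,3.5,0],"yaw": 0},
    {"delta_pos": [-1,2,0],"yaw": 0},
    {"delta_pos": [0,0,0],"yaw": 0},
    {"delta_pos": [0,0,0],"yaw": 0},
  ],
)

```text
t: 23.55
tcp_pos: [0.3545, 0.3012, 0.1554]
tool_rot: [0.185, 0.982, 0.006, 0.034]
force: [1.1, 0.1, -0.1]
finger_gap: 0.998
```

```bash
python3 w.py w5
```

```text
[0.35445431 0.30121131 0.15537043] 0.9981897444068382
```

View pics/w5.png

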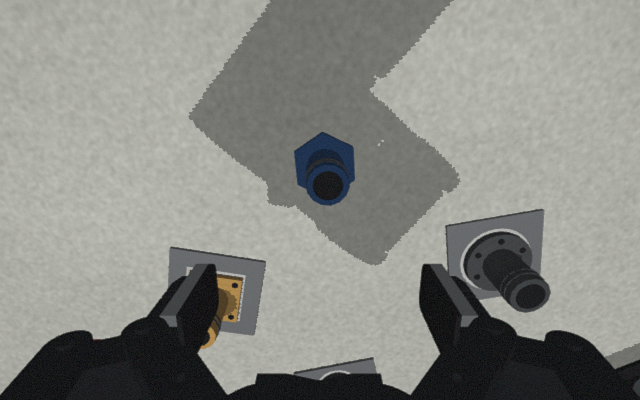

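Blue's flange is at about (325,162) with its neck top at (327,184). Brass stands upright on its square and round stands on its pad.

```bash
python3 - <<'E'
from h import *
s=dict(np.load("pics/w5.npz"));K,C=cam("wrist",s);im=cv2.imread("pics/w5.png")
print("neck top",ray([(327,184)],.056,K,C))
P=ray([(322,132),(354,150),(353,180),(295,150),(299,183)],.006,K,C);print("opp corners mid",(P[2]+P[3])/2,(P[1]+P[4])/2,np.linalg.norm(P[2]-P[3]),np.linalg.norm(P[1]-P[4]))
d=P[2]-P[3];print("corner dir mod60",np.degrees(np.arctan2(d[1],d[0]))%60)
w=dict(np.load("pics/w1.npz"));K1,C1=cam("wrist",w);i1=cv2.imread("pics/w1.png")
g=cv2.cvtColor(i1,cv2.COLOR_BGR2GRAY);n,l,_,_=cv2.connectedComponentsWithStats(((g<50)*255).astype(np.uint8))
Q=ray(np.argwhere(l==l[134,55])[:,::-1],.004,K1,C1);print("hex outline",Q.mean(0),np.ptp(Q,axis=0))
v=cv2.approxPolyDP(cv2.convexHull((Q*1e5).astype(np.int32)),400,True)[:,0]/1e5;c=v-Q.mean(0);print(len(v),np.degrees(np.arctan2(c[:,1],c[:,0]))%60)
# round check
h=cv2.cvtColor(im,cv2.COLOR_BGR2GRAY)[200:320,440:550]
x=cv2.HoughCircles(cv2.resize(h,None,fx=3,fy=3,interpolation=2),cv2.HOUGH_GRADIENT,1.5,300,param1=80,param2=20,minRadius=75,maxRadius=130);u=x[0,0]/3+[440,200,0];print("round flange?",u,ray([u[:2]],.01,K,C))
E
```

```text
neck top [[0.35204505 0.31211073]]
opp corners mid [0.35251768 0.31224101] [0.35421827 0.31298014] 0.05609976466305315 0.054652051658883795
corner dir mod60 40.31591031620278
hex outline [ 0.49775488 -0.42736184] [0.05275378 0.05321943]
6 [45.76873736 42.27081146 36.30685492 45.68793381 42.70908524 42.26271439]
round flange? [500.75       268.25        36.95000076] [[0.50877891 0.43259893]]
```

Request:
send_rows(
  commands=[
    {"delta_pos": [-0.3,1,-1],"yaw": 0},
    {"delta_pos": [0,0,-2.5],"yaw": 0},
    {"delta_pos": [0,0,-3],"yaw": 0},
    {"delta_pos": [0,0,-2.5],"yaw": 0},
    {"delta_pos": [0,0,-2],"yaw": 0},
    {"delta_pos": [0,0,-1],"yaw": 0},
    {"delta_pos": [0,0,0],"yaw": 0},
    {"delta_pos": [0,0,0],"yaw": 0},
  ],
)

```text
t: 24.6
tcp_pos: [0.3543, 0.3106, 0.0294]
tool_rot: [0.19, 0.981, 0.007, 0.035]
force: [0.2, -0.2, -0.2]
finger_gap: 1.002
```

Request:
send_rows(
  commands=[
    {"delta_pos": [-0.2,0.1,-0.5],"yaw": 0},
    {"delta_pos": [0,0,-0.5],"yaw": 0},
    {"delta_pos": [0,0,0],"yaw": 0},
  ],
)

```text
t: 24.98
tcp_pos: [0.353, 0.3123, 0.0202]
tool_rot: [0.19, 0.981, 0.008, 0.036]
force: [0.3, -0.1, 0.6]
finger_gap: 0.999
```

Request:
send_rows(
  commands=[
    {"delta_pos": [0,0,0],"yaw": 0},
    {"delta_pos": [0,0,0],"yaw": 0},
    {"delta_pos": [0,0,0],"yaw": 0},
    {"delta_pos": [0,0,0],"yaw": 0},
    {"delta_pos": [0,0,0],"yaw": 0},
    {"delta_pos": [0,0,0],"yaw": 0},
    {"delta_pos": [0,0,0],"yaw": 0},
    {"delta_pos": [0,0,0],"yaw": 0},
  ],
  grip=1,
)

```text
t: 25.98
tcp_pos: [0.3529, 0.3119, 0.0211]
tool_rot: [0.189, 0.981, 0.008, 0.036]
force: [0.4, -0.6, 0.9]
finger_gap: 0.365
```

Request:
send_rows(
  commands=[
    {"delta_pos": [0,0,1.5],"yaw": 0},
    {"delta_pos": [0,0,3.5],"yaw": 0},
    {"delta_pos": [0,0,4],"yaw": 0},
    {"delta_pos": [2,-2,1.5],"yaw": 0},
    {"delta_pos": [2,-4,0],"yaw": 0},
    {"delta_pos": [2,-4.5,0],"yaw": 0},
    {"delta_pos": [2,-4.5,0],"yaw": 0},
    {"delta_pos": [2,-4.5,0],"yaw": 0},
    {"delta_pos": [1,-4.5,0],"yaw": 0},
    {"delta_pos": [1,-4.5,0],"yaw": 0},
  ],
)

```text
t: 27.22
tcp_pos: [0.474, 0.0215, 0.1363]
tool_rot: [0.185, 0.982, 0.01, 0.039]
force: [0.2, -0.2, -1.6]
finger_gap: 0.364
```

Request:
send_rows(
  commands=[
    {"delta_pos": [1,-4.5,0],"yaw": 0},
    {"delta_pos": [1,-4.5,0],"yaw": 0},
    {"delta_pos": [1,-4.5,0],"yaw": 0},
    {"delta_pos": [1,-4.5,0],"yaw": 0},
    {"delta_pos": [1,-4.5,0],"yaw": 0},
    {"delta_pos": [1,-4.5,0],"yaw": 0},
    {"delta_pos": [1,-4.5,0],"yaw": 0},
    {"delta_pos": [0.5,-3.5,0],"yaw": 0},
    {"delta_pos": [0,0,0],"yaw": 0},
    {"delta_pos": [0,0,0],"yaw": 0},
  ],
)

```text
t: 28.48
tcp_pos: [0.5468, -0.3409, 0.1422]
tool_rot: [0.187, 0.981, 0.011, 0.04]
force: [0.1, -0.3, -2.0]
finger_gap: 0.363
```

```bash
python3 w.py w6
```

```text
[ 0.54683484 -0.3408936   0.14224457] 0.3630681285661003
```

View pics/w6.png

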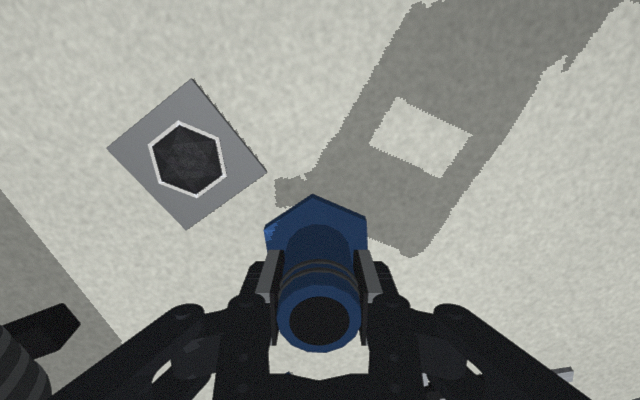

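The hex outline is centred near (187,159). The held blue flange has a corner at (312,195). The tank at the lower left is well clear.

```bash
python3 - <<'E'
from h import *
s=dict(np.load("pics/w6.npz"));K,C=cam("wrist",s);im=cv2.imread("pics/w6.png")
g=cv2.cvtColor(im,cv2.COLOR_BGR2GRAY);n,l,_,_=cv2.connectedComponentsWithStats(((g<75)*255).astype(np.uint8))
Q=ray(np.argwhere(l==l[159,187])[:,::-1],.004,K,C);print("hex outline",Q.mean(0),np.ptp(Q,axis=0))
v=cv2.approxPolyDP(cv2.convexHull((Q*1e5).astype(np.int32)),400,True)[:,0]/1e5;c=v-Q.mean(0);print(len(v),np.degrees(np.arctan2(c[:,1],c[:,0]))%60)
P=ray([(265,228),(312,195),(366,218)],s["tcp_pos"][2]-.015,K,C)
for i in(0,1): d=P[i+1]-P[i];print("held edge dir",np.degrees(np.arctan2(d[1],d[0]))%60,np.linalg.norm(d))
E
```

```text
hex outline [ 0.49795709 -0.42802182] [0.05346533 0.05389613]
6 [43.30784867 42.77460575 46.02278193 45.44805142 44.0390005  41.58112326]
held edge dir 44.80164568349613 0.028048202812022062
held edge dir 43.16833414775336 0.02847821344441792
```

Request:
send_rows(
  commands=[
    {"delta_pos": [-1.5,-3,0],"yaw": 0},
    {"delta_pos": [-2,-3,0],"yaw": 0},
    {"delta_pos": [-1.2,-2.3,-2],"yaw": 0},
    {"delta_pos": [0,0,-2.5],"yaw": 0},
    {"delta_pos": [0,0,-2.5],"yaw": 0},
    {"delta_pos": [0,0,-1.5],"yaw": 0},
    {"delta_pos": [0,0,0],"yaw": 0},
    {"delta_pos": [0,0,0],"yaw": 0},
  ],
)

```text
t: 29.52
tcp_pos: [0.4999, -0.4151, 0.0582]
tool_rot: [0.181, 0.983, 0.013, 0.039]
force: [0.2, 0.8, -0.6]
finger_gap: 0.364
```

Request:
send_rows(
  commands=[
    {"delta_pos": [-0.1,-1.2,0],"yaw": 0},
    {"delta_pos": [0,0,-1],"yaw": 0},
    {"delta_pos": [0,0,-0.8],"yaw": 0},
    {"delta_pos": [0,0,-0.5],"yaw": 0},
    {"delta_pos": [0,0,0],"yaw": 0},
    {"delta_pos": [0,0,0],"yaw": 0},
  ],
)

```text
t: 30.28
tcp_pos: [0.4997, -0.4289, 0.0355]
tool_rot: [0.181, 0.983, 0.012, 0.04]
force: [0.1, 0.2, -2.8]
finger_gap: 0.36
```

Request:
send_rows(
  commands=[
    {"delta_pos": [-0.1,0.1,-0.3],"yaw": 0},
    {"delta_pos": [0,0,-0.3],"yaw": 0},
    {"delta_pos": [0,0,-0.2],"yaw": 0},
    {"delta_pos": [0,0,-0.1],"yaw": 0},
    {"delta_pos": [0,0,-0.1],"yaw": 0},
    {"delta_pos": [0,0,-0.1],"yaw": 0},
    {"delta_pos": [0,0,0],"yaw": 0},
  ],
)

```text
t: 31.15
tcp_pos: [0.4991, -0.428, 0.0255]
tool_rot: [0.181, 0.983, 0.011, 0.041]
force: [-0.1, 0.2, -2.5]
finger_gap: 0.361
```

Request:
send_rows(
  commands=[
    {"delta_pos": [0,0,-0.1],"yaw": 0},
    {"delta_pos": [0,0,-0.1],"yaw": 0},
    {"delta_pos": [0,0,0],"yaw": 0},
  ],
)

```text
t: 31.52
tcp_pos: [0.4993, -0.4282, 0.0254]
tool_rot: [0.181, 0.983, 0.011, 0.041]
force: [-1.0, 0.3, -0.8]
finger_gap: 0.36
```

Request:
send_rows(
  commands=[
    {"delta_pos": [0,0,0],"yaw": 0},
    {"delta_pos": [0,0,0],"yaw": 0},
    {"delta_pos": [0,0,0],"yaw": 0},
    {"delta_pos": [0,0,0],"yaw": 0},
    {"delta_pos": [0,0,0],"yaw": 0},
    {"delta_pos": [0,0,0.5],"yaw": 0},
    {"delta_pos": [0,0,2],"yaw": 0},
    {"delta_pos": [0,0,3],"yaw": 0},
    {"delta_pos": [0,0,4],"yaw": 0},
    {"delta_pos": [0,1.5,3],"yaw": 0},
  ],
  grip=-1,
)

```text
t: 32.78
tcp_pos: [0.4993, -0.4141, 0.1555]
tool_rot: [0.181, 0.982, 0.01, 0.042]
force: [0.0, -0.0, -0.0]
finger_gap: 0.998
```

Request:
send_rows(
  commands=[
    {"delta_pos": [-0.3,3,0],"yaw": 0},
    {"delta_pos": [-0.3,4.5,0],"yaw": 0},
    {"delta_pos": [-0.3,4.5,0],"yaw": 0},
    {"delta_pos": [-0.3,4.5,0],"yaw": 0},
    {"delta_pos": [-0.3,4.5,0],"yaw": 0},
    {"delta_pos": [-0.3,4.5,0],"yaw": 0},
    {"delta_pos": [-0.3,4.5,0],"yaw": 0},
    {"delta_pos": [-0.3,4.5,0],"yaw": 0},
    {"delta_pos": [-0.3,3,0],"yaw": 0},
    {"delta_pos": [0,1,0],"yaw": 0},
  ],
)

```text
t: 34.02
tcp_pos: [0.4758, -0.0231, 0.1765]
tool_rot: [0.182, 0.982, 0.002, 0.058]
force: [0.2, 0.5, 0.6]
finger_gap: 0.999
```

Request:
send_rows(
  commands=[
    {"delta_pos": [0,0,0],"yaw": 0},
    {"delta_pos": [0,0,0],"yaw": 0},
  ],
)

```text
t: 34.28
tcp_pos: [0.4771, -0.0241, 0.1779]
tool_rot: [0.182, 0.982, 0.002, 0.059]
force: [0.2, 0.4, -0.1]
finger_gap: 0.997
```

```bash
python3 w.py w7
```

```text
[ 0.47708276 -0.02409261  0.17788064] 0.9972501119151659
```

View pics/w7.png

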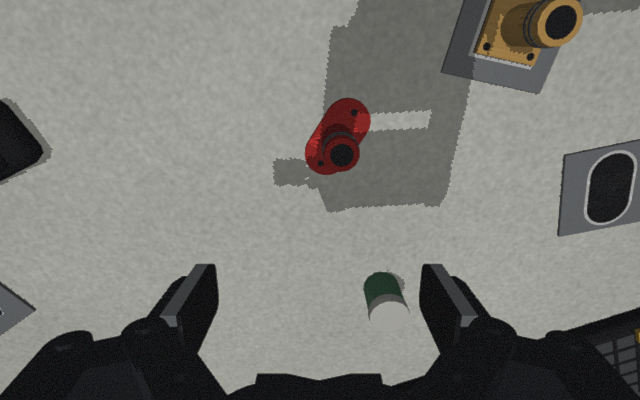

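Red's flange is at (338,137) with its neck top at (343,154). The oval outline is at (612,187), and the vial is untouched.

```bash
python3 - <<'E'
from h import *
s=dict(np.load("pics/w7.npz"));K,C=cam("wrist",s);im=cv2.imread("pics/w7.png")
q=big(colour(im,"red"));e=q[(q[:,1]<150)|(q[:,0]<322)]
print("red flange",rect(ray(q,.006,K,C)),"neck top",ray([(343,153.5)],.056,K,C))
Q=ray(q,.006,K,C)
x=q[(q[:,0]<330)&(q[:,1]>105)&(q[:,1]<142)&(q[:,0]<336)];v=cv2.fitLine(np.float32(ray(x,.006,K,C)),cv2.DIST_HUBER,0,.01,.01).ravel();print("long edge",len(x),np.arctan(v[1]/v[0]))
g=cv2.cvtColor(im,cv2.COLOR_BGR2GRAY);n,l,_,_=cv2.connectedComponentsWithStats(((g<60)*255).astype(np.uint8))
P=ray(np.argwhere(l==l[187,612])[:,::-1],.004,K,C);print("oval",rect(P),P.mean(0))
t=cv2.imread("pics/top0.png");K,C=cam("top");g=cv2.cvtColor(t,cv2.COLOR_BGR2GRAY)[152:188,230:263];n,l,_,_=cv2.connectedComponentsWithStats(((g<60)*255).astype(np.uint8))
P=ray(np.argwhere(l==l[18,16])[:,::-1]+[230,152],.004,K,C);print("oval top",rect(P),P.mean(0))
E
```

```text
red flange (array([0.47243362, 0.00357636]), array([72.27080536, 47.04756546]), np.float64(-0.9070542914694668)) neck top [[0.46937564 0.0027691 ]]
long edge 51 -0.8571226
oval (array([0.61419287, 0.23153056]), array([72.31139374, 38.88436127]), np.float64(-0.1584369127290488)) [0.61295904 0.23182999]
oval top (array([0.61269458, 0.23132385]), array([68.23492432, 37.36483765]), np.float64(-0.12411915260617867)) [0.61281994 0.23162751]
```

Request:
send_rows(
  commands=[
    {"delta_pos": [-0.3,1.3,-1],"yaw": 0},
    {"delta_pos": [-0.3,1.3,-2],"yaw": 0},
    {"delta_pos": [0,0,-3],"yaw": 0},
    {"delta_pos": [0,0,-3],"yaw": 0},
    {"delta_pos": [0,0,-2],"yaw": 0},
    {"delta_pos": [0,0,-1],"yaw": 0},
    {"delta_pos": [0,0,0],"yaw": 0},
    {"delta_pos": [0,0,0],"yaw": 0},
  ],
)

```text
t: 35.33
tcp_pos: [0.4698, 0.0019, 0.0515]
tool_rot: [0.186, 0.981, 0.002, 0.058]
force: [-1.0, 0.4, -0.2]
finger_gap: 0.997
```

Request:
send_rows(
  commands=[
    {"delta_pos": [0.1,0.1,-1],"yaw": 0},
    {"delta_pos": [0,0,-1],"yaw": 0},
    {"delta_pos": [0,0,-0.8],"yaw": 0},
    {"delta_pos": [0,0,-0.3],"yaw": 0},
    {"delta_pos": [0,0,0],"yaw": 0},
    {"delta_pos": [0,0,0],"yaw": 0},
  ],
)

```text
t: 36.08
tcp_pos: [0.4721, 0.0027, 0.0197]
tool_rot: [0.186, 0.981, 0.002, 0.06]
force: [0.4, -1.0, 0.4]
finger_gap: 1.002
```

Request:
send_rows(
  commands=[
    {"delta_pos": [0,0,0],"yaw": 0},
    {"delta_pos": [0,0,0],"yaw": 0},
    {"delta_pos": [0,0,0],"yaw": 0},
    {"delta_pos": [0,0,0],"yaw": 0},
    {"delta_pos": [0,0,0],"yaw": 0},
    {"delta_pos": [0,0,0],"yaw": 0},
    {"delta_pos": [0,0,0],"yaw": 0},
    {"delta_pos": [0,0,0],"yaw": 0},
    {"delta_pos": [0,0,0],"yaw": 0},
  ],
  grip=1,
)

```text
t: 37.2
tcp_pos: [0.4721, 0.0023, 0.0208]
tool_rot: [0.185, 0.981, 0.002, 0.061]
force: [-0.1, -1.1, 1.4]
finger_gap: 0.312
```

Request:
send_rows(
  commands=[
    {"delta_pos": [0,0,1.5],"yaw": 0},
    {"delta_pos": [0,0,3.5],"yaw": 0},
    {"delta_pos": [0,0.5,4],"yaw": 0},
    {"delta_pos": [1,2,1.5],"yaw": 0.05},
    {"delta_pos": [2.5,3.5,0],"yaw": 0.1},
    {"delta_pos": [2.5,3.5,0],"yaw": 0.1},
    {"delta_pos": [2.5,3.5,0],"yaw": 0.1},
    {"delta_pos": [2.5,3.5,0],"yaw": 0.1},
    {"delta_pos": [2.5,3.5,0],"yaw": 0.1},
    {"delta_pos": [2.5,3.5,0],"yaw": 0.1},
  ],
)

```text
t: 38.45
tcp_pos: [0.6293, 0.2442, 0.1248]
tool_rot: [-0.146, 0.988, 0.02, 0.05]
force: [-0.2, -0.6, -0.9]
finger_gap: 0.314
```

Request:
send_rows(
  commands=[
    {"delta_pos": [2,1.5,0],"yaw": 0.08},
    {"delta_pos": [0,0,0],"yaw": 0},
    {"delta_pos": [0,0,0],"yaw": 0},
    {"delta_pos": [0,0,0],"yaw": 0},
  ],
)

```text
t: 38.95
tcp_pos: [0.6467, 0.2615, 0.1212]
tool_rot: [-0.187, 0.981, 0.023, 0.045]
force: [0.8, -0.8, -1.4]
finger_gap: 0.311
```

```bash
python3 w.py w8; python3 -c "
from h import *
s=manip.sense();print(s['tool_rot'])"
```

```text
[0.64673805 0.26151016 0.12116811] 0.3112999366807384
[-0.18715494  0.98103046  0.02251271  0.04522667]
```

View pics/w8.png

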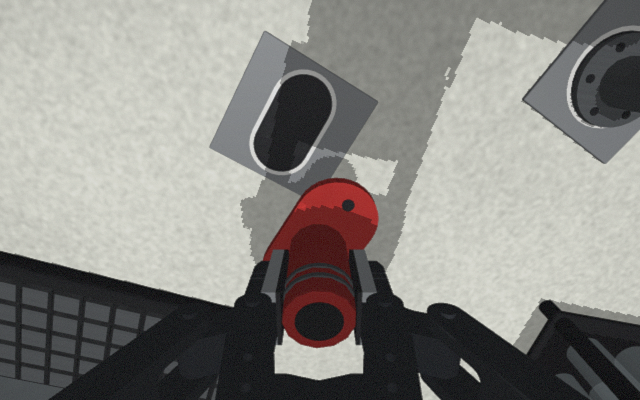

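The oval outline is centred near (293,121), and the held red flange is almost parallel to it (left edge from (268,250) to (305,190)). The round fitting at right sits in its ring, with a thin white crescent showing at its left.

```bash
python3 - <<'E'
from h import *
s=dict(np.load("pics/w8.npz"));K,C=cam("wrist",s);im=cv2.imread("pics/w8.png")
g=cv2.cvtColor(im,cv2.COLOR_BGR2GRAY)
n,l,_,_=cv2.connectedComponentsWithStats(((g<65)*255).astype(np.uint8));P=ray(np.argwhere(l==l[121,293])[:,::-1],.004,K,C);print("oval",rect(P),P.mean(0))
q=big(colour(im,"red"));e=q[(q[:,0]<303)&(q[:,1]<248)&(q[:,1]>195)]
z=s["tcp_pos"][2]-.0208+.006
for zz in(z-.006,z):
    v=cv2.fitLine(np.float32(ray(e,zz,K,C)),cv2.DIST_HUBER,0,.01,.01).ravel();print("held long edge",len(e),e[::8].tolist(),np.arctan(v[1]/v[0]))
# round: dark flange vs white ring in this view
c=im[20:135,560:640];cv2.imwrite("pics/c8.png",cv2.resize(c,None,fx=4,fy=4,interpolation=2))
E
```

```text
oval (array([0.61426288, 0.23200749]), array([72.87991333, 38.97479248]), np.float64(-0.15760627278505268)) [0.61267861 0.23189351]
held long edge 53 [[302, 196], [297, 204], [292, 212], [287, 219], [282, 227], [276, 235], [271, 243]] -0.17802145
held long edge 53 [[302, 196], [297, 204], [292, 212], [287, 219], [282, 227], [276, 235], [271, 243]] -0.17802253
```

View pics/c8.png

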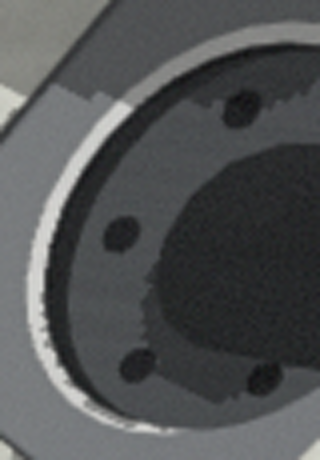

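Request:
send_rows(
  commands=[
    {"delta_pos": [-1.5,-1.4,0],"yaw": 0.02},
    {"delta_pos": [-1.5,-1.4,-1.5],"yaw": 0},
    {"delta_pos": [0,0,-2.5],"yaw": 0},
    {"delta_pos": [0,0,-2],"yaw": 0},
    {"delta_pos": [0,0,-1],"yaw": 0},
    {"delta_pos": [0,0,0],"yaw": 0},
    {"delta_pos": [0,0,0],"yaw": 0},
  ],
)

```text
t: 39.88
tcp_pos: [0.6145, 0.2292, 0.0526]
tool_rot: [-0.194, 0.98, 0.023, 0.046]
force: [-0.5, 0.8, -1.3]
finger_gap: 0.318
```

Request:
send_rows(
  commands=[
    {"delta_pos": [0.1,0.35,-0.3],"yaw": 0},
    {"delta_pos": [0,0,-0.7],"yaw": 0},
    {"delta_pos": [0,0,-0.6],"yaw": 0},
    {"delta_pos": [0,0,-0.3],"yaw": 0},
    {"delta_pos": [0,0,0],"yaw": 0},
    {"delta_pos": [0,0,0],"yaw": 0},
  ],
)

```text
t: 40.62
tcp_pos: [0.6166, 0.2334, 0.0337]
tool_rot: [-0.195, 0.979, 0.023, 0.047]
force: [-0.9, 0.3, -1.4]
finger_gap: 0.314
```

```bash
python3 w.py w9; python3 - <<'E'
from h import *
s=dict(np.load("pics/w9.npz"));K,C=cam("wrist",s);im=cv2.imread("pics/w9.png");z=s["tcp_pos"][2]
t=np.zeros_like(im)
cv2.imwrite("pics/c9.png",im[60:360,160:480])
q=big(colour(im,"red"));print(cv2.boundingRect(q),s["tool_rot"])
E
```

```text
[0.6165723  0.23342321 0.03373124] 0.3138114114656005
(264, 178, 114, 99) [-0.19466855  0.97945846  0.02269506  0.04743644]
```

View pics/c9.png

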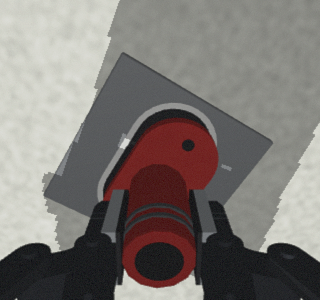

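Red hovers about 9 mm above its outline and lines up with it. Now set it down.

Request:
send_rows(
  commands=[
    {"delta_pos": [-0.1,0,-0.3],"yaw": 0},
    {"delta_pos": [0,0,-0.2],"yaw": 0},
    {"delta_pos": [0,0,-0.1],"yaw": 0},
    {"delta_pos": [0,0,-0.1],"yaw": 0},
    {"delta_pos": [0,0,-0.1],"yaw": 0},
    {"delta_pos": [0,0,0],"yaw": 0},
  ],
)

```text
t: 41.42
tcp_pos: [0.6157, 0.2334, 0.0255]
tool_rot: [-0.195, 0.979, 0.023, 0.048]
force: [-0.1, 0.7, -1.3]
finger_gap: 0.312
```

Request:
send_rows(
  commands=[
    {"delta_pos": [0,0,-0.1],"yaw": 0},
    {"delta_pos": [0,0,-0.1],"yaw": 0},
    {"delta_pos": [0,0,-0.05],"yaw": 0},
    {"delta_pos": [0,0,0],"yaw": 0},
  ],
)

```text
t: 41.92
tcp_pos: [0.6158, 0.2335, 0.0252]
tool_rot: [-0.195, 0.979, 0.023, 0.048]
force: [0.1, -0.1, -1.0]
finger_gap: 0.316
```

Contact. Release, rise and move clear so every fitting can be checked.

Request:
send_rows(
  commands=[
    {"delta_pos": [0,0,0],"yaw": 0},
    {"delta_pos": [0,0,0],"yaw": 0},
    {"delta_pos": [0,0,0],"yaw": 0},
    {"delta_pos": [0,0,0],"yaw": 0},
    {"delta_pos": [0,0,0],"yaw": 0},
    {"delta_pos": [0,0,0.5],"yaw": 0},
    {"delta_pos": [0,0,2],"yaw": 0},
    {"delta_pos": [0,0,3],"yaw": 0},
    {"delta_pos": [0,0,4],"yaw": 0},
    {"delta_pos": [0,0,4],"yaw": 0},
  ],
  grip=-1,
)

```text
t: 43.18
tcp_pos: [0.6147, 0.2332, 0.1646]
tool_rot: [-0.195, 0.98, 0.023, 0.047]
force: [0.1, 0.4, -0.4]
finger_gap: 0.999
```

Request:
send_rows(
  commands=[
    {"delta_pos": [0,1.5,2],"yaw": 0},
    {"delta_pos": [0,2.5,2],"yaw": 0},
    {"delta_pos": [-0.5,3,0],"yaw": 0},
    {"delta_pos": [-0.5,3,0],"yaw": 0},
    {"delta_pos": [-0.5,2.5,0],"yaw": 0},
    {"delta_pos": [0,0,0],"yaw": 0},
    {"delta_pos": [0,0,0],"yaw": 0},
  ],
)

```text
t: 44.05
tcp_pos: [0.6028, 0.3613, 0.2245]
tool_rot: [-0.194, 0.979, 0.023, 0.059]
force: [0.3, 0.0, -0.1]
finger_gap: 1.003
```

```bash
python3 w.py w10
```

```text
[0.60283036 0.36129248 0.22452376] 1.002889134311427
```

View pics/w10.png

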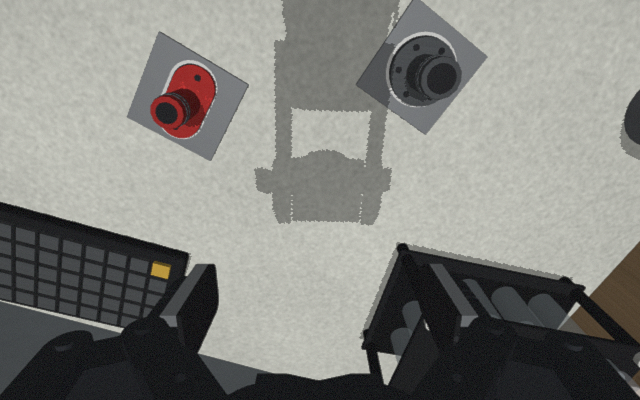

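Red sits on its oval outline at (189,99), round sits on its ring at (424,69), both upright. Now to measure all four against the pads.

```bash
python3 - <<'E'
from h import *
s=dict(np.load("pics/w10.npz"));K,C=cam("wrist",s);im=cv2.imread("pics/w10.png")
print("neck tops red",ray([(167,113)],.060,K,C),"round",ray([(440,76)],.060,K,C))
print("red flange",rect(ray(big(colour(im,"red")),.010,K,C)))
# pad corners
for n,q in dict(oval=[(158,31),(248,86),(211,160),(127,117)],round=[(411,-2),(487,57),(426,134),(356,85)]).items():
    P=ray(q,.004,K,C);print("pad",n,P.mean(0),[round(float(np.linalg.norm(P[i]-P[i-1])),3) for i in range(4)])
g=cv2.cvtColor(im,cv2.COLOR_BGR2GRAY)
def circ(c,r0,r1,t):  # radial edge points
    h=cv2.cvtColor(cv2.resize(im[20:125,370:475],None,fx=3,fy=3,interpolation=2),cv2.COLOR_BGR2GRAY)
w=im[25:115,380:465];W=((cv2.cvtColor(w,cv2.COLOR_BGR2GRAY)>150)*255).astype(np.uint8)
pts=np.argwhere(W)[:,::-1]+[380,25];P=ray(pts,.004,K,C);d=np.linalg.norm(P-[.5015,.4315],axis=1);k=(d>.026)&(d<.037);A=np.c_[2*P[k],np.ones(k.sum())];x=np.linalg.lstsq(A,(P[k]**2).sum(1),rcond=None)[0];print("white ring",x[:2],np.sqrt(x[2]+x[0]**2+x[1]**2),k.sum())
t=manip.snapshot("top");cv2.imwrite("pics/top1.png",t);K,C=cam("top")
t0=cv2.imread("pics/top0.png");
for n,c in dict(vial=(324,160),mouse=(418,254)).items():
    x,y=c;print(n,"diff",np.abs(t[y-15:y+15,x-22:x+22].astype(int)-t0[y-15:y+15,x-22:x+22]).mean())
for n in("blue","brass","red"):
    m=colour(t,n);m[:150]=0;m[270:]=0;print(n,rect(ray(big(m),.010,K,C)))
a=cv2.resize(t[140:275,155:490],None,fx=2.35,fy=2.35,interpolation=2)
b=[cv2.resize(t[y-20:y+20,x-20:x+20],(198,198),interpolation=2) for x,y in((180,205),(266,228),(461,211),(246,170))]
b=np.hstack(b);cv2.imwrite("pics/fin.png",np.vstack([a[:,:787],cv2.copyMakeBorder(b,0,0,0,0,0)[:,:787]]))
E
```

```text
neck tops red [[0.61419878 0.23448553]] round [[0.50225565 0.43043015]]
red flange (array([0.61376624, 0.23395613]), array([72.36924744, 46.03145981]), np.float64(-0.3742479027183281))
pad oval [0.6142164  0.23275149] [0.089, 0.09, 0.087, 0.089]
pad round [0.50320392 0.43068697] [0.086, 0.091, 0.088, 0.089]
white ring [0.50261535 0.43176346] 0.032955403568168146 308
vial diff 21.454040404040406
mouse diff 13.970959595959595
blue (array([ 0.50131049, -0.42966513]), array([54.73598099, 52.63629913]), np.float64(-0.7840964102566175))
brass (array([0.56151312, 0.91364294]), array([200.00912476, 169.33984375]), np.float64(0.01677519865124677))
red (array([0.61324835, 0.23307649]), array([68.8771286 , 43.32739639]), np.float64(0.01747720063251057))
```

View pics/fin.png

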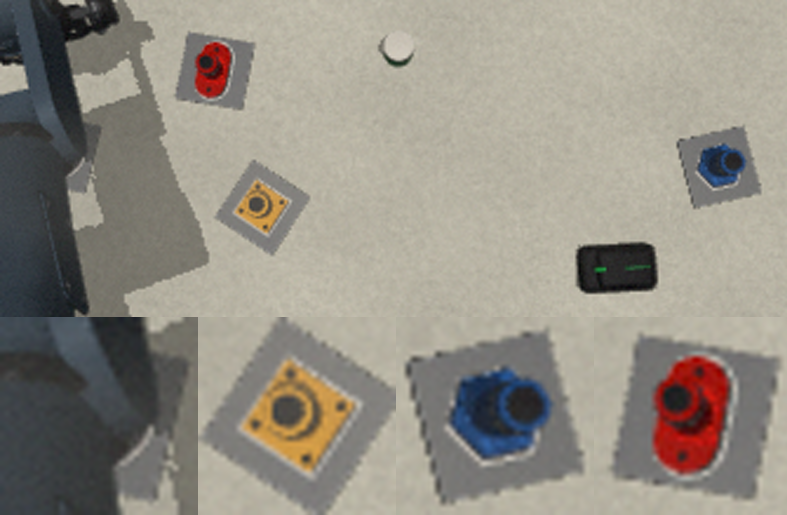

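```bash
python3 - <<'E'
from h import *
t=cv2.imread("pics/top1.png");K,C=cam("top")
def px(i,u,v): x,y=((180,205),(266,228),(461,211),(246,170))[i];return (x-20.5+u/198*40,y-20.5+v/198*40)
print("top: blue neck",ray([px(2,526-396,407-317)],.060,K,C),"brass neck",ray([px(1,289-198,411-317)],.060,K,C),"red neck",ray([px(3,676-594,399-317)],.060,K,C))
for i,n in((1,"brass"),(2,"blue"),(3,"red")):
    x,y=((180,205),(266,228),(461,211),(246,170))[i];f=cv2.resize(t[y-20:y+20,x-20:x+20],None,fx=4,fy=4,interpolation=2);q=big(colour(f,n))/4.+[x-20.4,y-20.4]
    P=ray(q,.010,K,C);print(n,*rect(P))
    m=np.zeros(t.shape[:2],np.uint8)
    p=t[y-26:y+26,x-26:x+26];q=big(((cv2.cvtColor(p,cv2.COLOR_BGR2HSV)[...,2]<138)*255).astype(np.uint8))+[x-26,y-26];print("  pad",*rect(ray(q,.004,K,C)))
s=dict(np.load("pics/w10.npz"));K,C=cam("wrist",s);im=cv2.imread("pics/w10.png")
q=big(colour(im,"red"))
for nm,e in(("R",q[(q[:,0]>203)&(q[:,1]>85)&(q[:,1]<118)]),("L",q[(q[:,0]<175)&(q[:,1]>72)&(q[:,1]<94)])):
    P=ray(e,.010,K,C);v=cv2.fitLine(np.float32(P),cv2.DIST_HUBER,0,.01,.01).ravel();print(nm,len(e),np.arctan(v[1]/v[0]),v[2:])
g=cv2.cvtColor(im,cv2.COLOR_BGR2GRAY)
big2=np.zeros((600,660,3),np.uint8)
big2[:,:]=cv2.resize(im[25:145,120:252],(660,600),interpolation=2);cv2.imwrite("pics/red.png",big2)
E
```

```text
top: blue neck [[ 0.49736996 -0.42869445]] brass neck [[0.43443157 0.16246634]] red neck [[0.61247139 0.23318676]]
brass [0.43417737 0.16292175] [48.97510147 48.65319443] 1.0050112153169795
  pad [0.43384656 0.16162491] [90.22293854 89.94778442] 1.0088142093536128
blue [ 0.49928906 -0.43018729] [61.77852631 49.58759308] -1.3078316395712695
  pad [ 0.49690173 -0.42824542] [92.22829437 91.36228943] -1.3267731231531057
red [0.61273761 0.23435831] [73.25070953 44.48016739] -0.12727220217877822
  pad [0.61211212 0.23036771] [90.54302979 90.16688538] 1.4222230969532292
R 30 -0.12268768 [0.6059333  0.25488904]
L 26 -0.13883334 [0.6021003  0.21657927]
```

View pics/red.png

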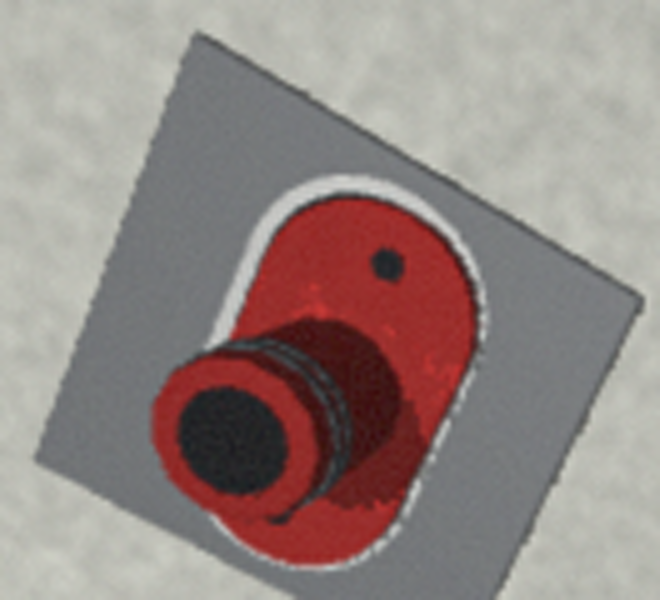

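The close-up shows red inside its white edge on all visible sides, about 2 mm and 1.5° off. The others are within about 1.5 mm. That is good enough, and the gripper is clear, so I'm handing in.

```bash
python3 -c "
from station import manip
print(manip.sense()['t'],manip.sign_off())"
```

```text
the job is handed in; nothing more can be done
44.15 None
```

All four fittings are standing upright on their matching pads, placed in the order round, square, hexagonal, oval. I lowered each one until the height stopped changing before releasing it, and handed in at t = 44 s with the gripper open and well clear.

| Fitting | Distance off pad centre | Turn error |
|---|---|---|
| Round | about 1 mm | not needed |
| Square | about 1 mm | under 1° |
| Hex | about 1 mm by its neck | a few degrees at most (measured while held) |
| Oval | about 2 mm sideways | about 1.5° |

- **Oval:** I left the small offset, because nudging the fitting risked more than it would gain.
- **Less certain checks:**
  - The hex flange outline put it up to 3 mm off, but its leaning neck skews that reading, so I used the neck.
  - The arm blocked the overhead view of the round pad, so that figure comes from the wrist camera only.
- **Vial and mouse:** both look unmoved in the final overhead picture. The pixel comparison with the first picture was inconclusive because the arm's shadow and the lighting had changed.
- **Tool tilt:** the tool drifted to about 7° off vertical during the moves and I could not command it back. The fittings kept nearly the tilt they were gripped at, so it changed each by only about 1° before setting down.

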